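# Feel whether the instrument box is latched, free it and hold its cover open

## Robot

A 6-joint arm with a two-finger parallel gripper is mounted at the origin on the work surface. World frame = base frame: x ahead of the robot, y to its left, z up, the work surface at z = 0. Lengths are in m, angles in rad, forces in N, time in s.
With the tool pointing down it reaches from about 0.35 to 0.85 m from the base axis. Payload 8.1 kg.
Tool frame: the origin (TCP) lies midway between the tips of the shut fingers; the grasp point (between the pads) lies 19 mm behind it (robot.tcp_to_grasp is the distance from the TCP to the grasp point, in m); x points along the fingers, y is the direction in which the jaws open and shut, and the axes are right-handed (so a half turn about x gives the same grasp; the last joint's range is limited). The gripper opens to 93 mm and grips with 3 to 60 N. Pads are 15 mm wide; open, the fingers measure 128 mm over their backs; the gripper's body (75 mm by 188 mm) begins 65 mm behind the grasp point.
Start: joints at [1.12, 0.13, 1.488, -0, 1.523, -0.085], TCP at [0.215, 0.56, 0.219] pointing down, gripper open.
Joint ranges: [-2.96, 2.96], [-0.89, 2.26], [0.02, 2.5], [-1.34, 4.48], [0, 2.73], [-2.66, 2.66]. Speed limits (rad/s): [2.39, 2.39, 2.79, 3.14, 3.14, 3.14].

## Interface

Orientations are given as a rotation vector (axis times angle).
In Python, from plant import robot gives the robot as it stands.
- The arm moves only by the tool play_rows, never from a script. Its argument "plan" is a list of rows, each an object with "slide": the shift along the world's x, y, z as a fraction of full scale, a list of three; "roll": the turn about the world's z as a fraction of full scale; "fingers": the gripper command: -1 is shut, 1 is fully open, values between are in proportion. A call has 1 to 20 rows; each row shifts and turns the commanded pose from where the row before left it; what a row does not reach is not made up. Full scale, the value 1, is 30 mm for a shift and 8 degrees for a turn. A row lasts 1/8 s, in which the tool goes at most 62.5 mm and 10.7 degrees, less where a joint would pass 70% of its speed; a pose out of reach is approached as far as the arm can. A call with a number of a shift or a turn outside -1 to 1 is refused whole. A call with a gripper value outside its range is refused whole. The fingers move at their own pace and stop on an object; "squeeze" is the grip in N (left out, the last holds). Time passes only in rows, so rows that do not move let the fingers close. It gives the time, the measured TCP pose, the force and the opening at its end, in the units of the state.
- robot.read_state(): the state, without advancing time (a new reading comes with each control period).
- robot.read_camera(name): name is "side" or "top"; returns the picture (400x640x3 uint8, red, green, blue); there is no depth.
- robot.get_calibration(name): a dict with "fx", "fy", "cx", "cy" (pixels), "R" (3x3) and "t" (3): a world point X has camera coordinates R X + t. Camera axes: x right, y down, z forward; pixel columns grow to the right and rows downward; lengths in m; the calibration is good to about 2 mm. A picture is of the moment at which its call begins. get_calibration takes no time and is no camera call.
- robot.close_job(): hands the job in, once; it reports no verdict.
Trained networks look in the newest picture that a camera, given by its name, has taken for a name from the list of things; names that differ only in an ending like _2 or _b are one class to them, and where a whole thing is asked for, a point or a joint stands for the part that bears it (a point fixed in the world has none). Each returns a list of dicts, best first, with "p" (0 to 1); they miss things now and then, are a little off and sometimes report something else, mostly with a low value. They report only what shows in the picture. A call takes as long as a camera call.
- robot.boxes_of(camera, target): "extent" ([centre column, centre row, width, height] in pixels, round what is visible of it).
- robot.regions_of(camera, target): "region" (400x640 bool, what is visible of it) and "extent" ([centre column, centre row, width, height] in pixels, round what is visible of it).
- robot.mark_of(camera, target): "point" ([column, row] in pixels: a listed point, or the origin of a listed thing).
The state is a dict: "t": time; "q": joint angles; "dq": joint speeds; "joint_torque": joint torques, N m; "tool_pos": TCP position; "orientation": TCP orientation; "force": force on the tool from outside, world axes, zero at the start; "wrist_torque": the same for the moment, N m; "opening": finger opening in m.
Only numpy, scipy, OpenCV 4.12 (cv2) and the standard library are available. Lean on these libraries where they do the work, as an engineer would, in place of code of your own. Each camera call takes 0.05 s, during which the arm holds its last target.

## Task

Someone needs to look into the grey instrument box, whose cover may or may not be latched; only a gentle tug on the black latch knob will tell, and if it is caught, about a quarter turn of the knob frees it, so do not force it. Raise the cover about half-way to upright (some 45 degrees) and finish still holding it there with the gripper, because it falls shut if let go. Leave the other things on the bench where they are.

Things in the scene. Friction and masses are not known exactly. Their poses are not given: they have to be found in the camera images.
- enclosure: fixed grey painted instrument box standing on the bench, 220 (its x) x 260 (its y) x 100 mm high without the cover, walls 5 mm, three black cable entries on the wall towards the robot. Origin: centre of its underside; its x axis points from the hinge side to the latch side (roughly away from the robot), z up
- cover_hinge (a point): fixed point in the middle of the cover's hinge line, at the top of the box's wall nearest the robot, 100 mm above the bench. Axes as the enclosure's: the hinge line runs along y; x points level across the box towards the latch side
- cover (a joint): opening angle of the cover (rad): 0 closed, grows as the latch side rises, stop at 1.25. Flat plate 226 x 266 x 8 mm, 0.3 to 0.65 kg; 2 to 4 N at the knob raises it along its arc (more if a stiff grip on the knob is not tilted with it); it falls shut if let go. Caught, it stops dead after about 0.02 rad (3 to 4 mm at the knob): 10 N of pull is plenty to tell; if it passes 0.035 it is free
- knob_center (a point): point on the latch knob's axis, half-way up; it moves with the cover but does not turn with the knob (z along the axis, out of the cover; x away from the hinge). Round ribbed black knob, 34 mm grip diameter (38 over the ribs), standing 3 to 41 mm above the cover's top face; the point is 22 mm above that face, 168 mm from the hinge line and, closed, 30 mm higher than it
- knob_top (a point): centre of the knob's top face, moving with the cover. The knob turns either way over several turns, lightly (0.06 N m), and stays where left; turn it with the cover down. Its hidden cam has two arms: by turns caught for about 75 degrees, free for about 105. So 80 to 100 degrees either way frees a caught latch, and mostly catches a free one. The knob looks the same in both cases
- keeper: steel lip, 90 mm long, fixed inside the box at the middle of the far wall, 78 to 86 mm above the bench, hidden under the closed cover: the cam catches beneath it. Forcing it with more than 60 N spoils it. Origin and axes as the enclosure's
- gland_a_c (a point): bystander: white plastic cable gland with a hexagon, 38 mm wide, 42 mm high, standing beside the box on its left (+y); point half-way up
- gland_b_c (a point): bystander: another white cable gland of the same size, on the right of the bench; point half-way up
- screwdriver: bystander: screwdriver with a black handle lying on the bench close to the box's right side; origin at the underside of its middle
- jar: bystander: small white jar, 56 mm across, 65 mm high, behind the box's far wall; origin at its underside
- bottle: bystander: white bottle, 64 mm across, 150 mm high, on the right of the bench; origin at its underside
- beaker: bystander: clear plastic beaker, 100 mm across, 120 mm high, standing on the orange stirrer at the left; origin at its underside

How it is judged:
By the outcome, as a careful person would: the job done as asked, in the order asked, and still so for the second after the job is handed in, while the arm keeps its last pose, push and grip.
It also fails if it takes over 48 s, if anything falls off the work surface, if the arm or the gripper's body presses on something with over 40 N, if the wrist force passes 120 N, or if a joint passes its speed limit or range.

## Working session

There is one attempt and no reset: what is moved stays moved. The work goes in short steps, Python scripts to look and compute and a tool call to move; the robot and the scene stay as the last step left them, time stands still between calls to the robot, and variables do not carry over. Pictures are saved under pics/ and viewed, and the job is handed in when it is done.

Besides the shell and the picture viewer there is one more tool, called after "Emit:" as name(argument=value, ...) on one line, values as JSON. play_rows: Moves the arm, as the interface text tells. Its arguments: {"type":"object","properties":{"plan":{"type":"array","items":{"type":"object","properties":{"slide":{"type":"array","items":{"type":"number","minimum":-1,"maximum":1}},"roll":{"type":"number","minimum":-1,"maximum":1},"fingers":{"type":"number"}}}},"squeeze":{"type":"number"}},"required":["plan"]}

```bash
ls; mkdir -p pics
cat > h.py <<'E'
import numpy as np, cv2
from plant import robot
def snap(n,f):
    im=robot.read_camera(n); cv2.imwrite('pics/'+f,im[:,:,::-1]); return im
def proj(n,X):
    c=robot.get_calibration(n); p=np.array(c['R'])@np.array(X)+np.array(c['t'])
    return np.array([c['fx']*p[0]/p[2]+c['cx'],c['fy']*p[1]/p[2]+c['cy']])
def ray(n,uv):
    c=robot.get_calibration(n);R=np.array(c['R']);t=np.array(c['t'])
    d=R.T@np.array([(uv[0]-c['cx'])/c['fx'],(uv[1]-c['cy'])/c['fy'],1]); return -R.T@t,d/np.linalg.norm(d)
def atz(n,uv,z):
    o,d=ray(n,uv); return o+d*(z-o[2])/d[2]
def tri(uv1,uv2,n1='side',n2='top'):
    A=np.zeros((3,3));b=np.zeros(3)
    for n,u in((n1,uv1),(n2,uv2)):
        o,d=ray(n,u);P=np.eye(3)-np.outer(d,d);A+=P;b+=P@o
    X=np.linalg.solve(A,b); return X,proj(n1,X)-uv1,proj(n2,X)-uv2
E
python3 - <<'E'
from h import *
np.set_printoptions(precision=4,suppress=True)
print(robot.read_state())
for n in('side','top'):
    snap(n,n+'0.png'); c=robot.get_calibration(n); print(n,c['fx'],c['cx'],c['cy'],-np.array(c['R']).T@c['t'],np.array(c['R']))
M={}
for t in('knob_center','knob_top','cover_hinge','enclosure'):
    for n in('side','top'):
        r=robot.mark_of(n,t); M[t,n]=r
        print(t,n,[(np.round(q['point'],1),round(q['p'],2)) for q in r[:3]])
    if M[t,'side'] and M[t,'top']: print(tri(np.array(M[t,'side'][0]['point']),np.array(M[t,'top'][0]['point'])))
E
```

```text
pics
{'t': 0.0, 'q': array([ 1.1196,  0.1312,  1.4893,  0.    ,  1.523 , -0.0854]), 'dq': array([-0.0006, -0.0008,  0.0004,  0.0008, -0.0017,  0.0007]), 'joint_torque': array([  0.0012, -55.9813, -49.1778,   0.0771,   0.0347,  -0.0001]), 'tool_pos': array([0.2143, 0.5598, 0.2176]), 'orientation': array([ 0.2856,  1.5522, -0.2884]), 'force': array([0.7685, 0.2757, 0.015 ]), 'wrist_torque': array([-0.0067, -0.0134, -0.0096]), 'opening': 0.09284618612445719}
side 441.6157531010953 318.0342940440177 197.71522979576372 [ 0.4597 -0.9517  1.0904] [[ 0.9901 -0.1402  0.0025]
 [-0.0973 -0.6999 -0.7076]
 [ 0.101   0.7004 -0.7066]]
top 486.1396699992308 328.0693243148514 201.96137549877497 [0.4734 0.0324 1.5465] [[-0.024  -0.9996  0.0113]
 [-0.9968  0.0231 -0.0769]
 [ 0.0767 -0.0131 -0.997 ]]
knob_center side [(array([319.3, 206.9]), 0.76)]
knob_center top [(array([343.7, 197.3]), 0.78)]
(array([ 0.5959, -0.0326,  0.1232]), array([-0.108 ,  0.0131]), array([ 0.0037, -0.1123]))
knob_top side [(array([318.7, 198. ]), 0.73)]
knob_top top [(array([344.3, 197.8]), 0.91)]
(array([ 0.5925, -0.0326,  0.1616]), array([-0.5753,  0.0683]), array([ 0.0211, -0.602 ]))
cover_hinge side [(array([268.7, 228.4]), 0.88)]
cover_hinge top [(array([359.5, 252.6]), 0.93)]
(array([ 0.4351, -0.0762,  0.0987]), array([-1.0456,  0.0837]), array([-0.0249, -1.0486]))
enclosure side [(array([302.4, 238.7]), 0.69)]
enclosure top [(array([346.6, 217.5]), 0.81)]
(array([ 0.5408, -0.0458, -0.0022]), array([ 0.1953, -0.0216]), array([-0.0018,  0.1973]))
```

View pics/side0.png

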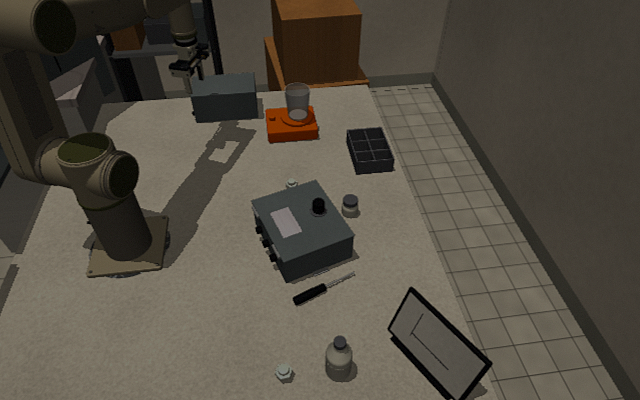

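View pics/top0.png

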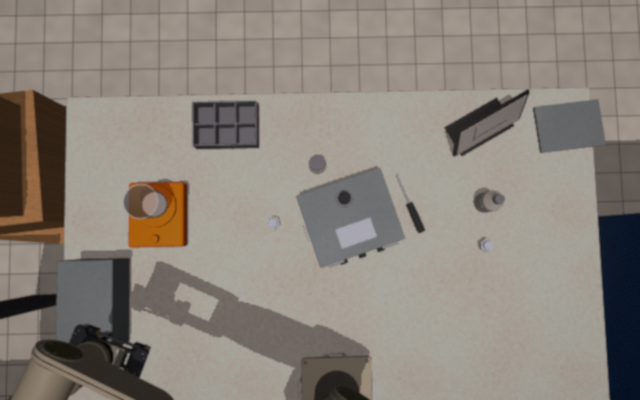

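The side view shows the grey box at about (302,230), with the knob at (318,205). The top view has the box at about (350,217) with the knob at (344,198), the screwdriver at its right (410,205) and the jar behind it (317,163). I'll refine the yaw next and work out the approach.

Run:
```python
from h import *
from scipy.spatial.transform import Rotation as Ro
np.set_printoptions(precision=4,suppress=True)
s=robot.read_state(); R=Ro.from_rotvec(s['orientation']).as_matrix(); print(R)
print('jaw yaw deg',np.degrees(np.arctan2(R[1,1],R[0,1])))
for t in('cover','enclosure'):
  for n in('top','side'):
    r=robot.regions_of(n,t)
    for q in r[:2]:
        m=q['region'].astype(np.uint8); c=max(cv2.findContours(m,0,1)[0],key=cv2.contourArea)
        P=np.array([atz(n,p[0]+0.0,0.108)[:2] for p in c]).astype(np.float32)
        print(t,n,round(q['p'],2),cv2.minAreaRect(P*1000), q['extent'])
r=robot.boxes_of('top','knob_top'); print([(q['extent'],q['p']) for q in r])
r=robot.boxes_of('side','knob_top'); print([(q['extent'],q['p']) for q in r])
for n in('side','top'):
    im=cv2.imread(f'pics/{n}0.png'); cv2.imwrite(f'pics/{n}0z.png',cv2.resize(im[140:290,230:420],None,fx=4,fy=4,interpolation=cv2.INTER_CUBIC))
```

```text
[[-0.      0.3577  0.9338]
 [-0.      0.9338 -0.3577]
 [-1.     -0.     -0.    ]]
jaw yaw deg 69.04040272234174
cover top 0.81 ((540.3493041992188, -51.56282043457031), (226.03564453125, 268.8030700683594), 17.649721145629883) [352.2, 218.9, 109.6, 99.9]
cover side 0.77 ((536.7868041992188, -50.4163818359375), (232.67666625976562, 277.00244140625), 17.660552978515625) [302.3, 222.8, 98.8, 80.4]
cover side 0.67 ((536.470703125, -92.49026489257812), (250.98118591308594, 343.04693603515625), 16.952219009399414) [302.0, 232.0, 99.4, 101.7]
enclosure top 0.57 ((534.1593017578125, -48.43955993652344), (239.98300170898438, 276.3636474609375), 17.848108291625977) [350.1, 218.0, 105.4, 100.3]
enclosure side 0.85 ((536.4268188476562, -92.52995300292969), (259.38226318359375, 347.93487548828125), 18.386796951293945) [304.5, 231.5, 104.7, 104.8]
[([352.2, 217.7, 107.6, 99.2], 0.85)]
[([303.6, 220.9, 104.6, 81.4], 0.88)]
```

Emit:
play_rows(plan=[{"slide": [0, 0, 1], "roll": 0, "fingers": 1}, {"slide": [0, 0, 1], "roll": 0, "fingers": 1}, {"slide": [0.6, -0.97, 0.7], "roll": 0.25, "fingers": 1}, {"slide": [0.64, -0.97, 0], "roll": 0.25, "fingers": 1}, {"slide": [0.64, -0.97, 0], "roll": 0.25, "fingers": 1}, {"slide": [0.64, -0.97, 0], "roll": 0.25, "fingers": 1}, {"slide": [0.64, -0.97, 0], "roll": 0.25, "fingers": 1}, {"slide": [0.64, -0.97, 0], "roll": 0.25, "fingers": 1}, {"slide": [0.64, -0.97, 0], "roll": 0.25, "fingers": 1}, {"slide": [0.64, -0.97, 0], "roll": 0.25, "fingers": 1}, {"slide": [0.64, -0.97, 0], "roll": 0.25, "fingers": 1}, {"slide": [0.64, -0.97, 0], "roll": 0.25, "fingers": 1}, {"slide": [0.64, -0.97, 0], "roll": 0.25, "fingers": 1}, {"slide": [0.64, -0.97, 0], "roll": 0.25, "fingers": 1}, {"slide": [0.64, -0.97, 0], "roll": 0.25, "fingers": 1}, {"slide": [0.64, -0.97, 0], "roll": 0.25, "fingers": 1}, {"slide": [0.64, -0.97, 0], "roll": 0.25, "fingers": 1}, {"slide": [0.64, -0.97, 0], "roll": 0.25, "fingers": 1}, {"slide": [0.64, -0.97, 0], "roll": 0.25, "fingers": 1}, {"slide": [0.64, -0.97, 0], "roll": 0.25, "fingers": 1}], squeeze=15)

```text
t: 3.3
tool_pos: [0.5596, 0.0355, 0.2997]
orientation: [-0.207, 1.561, 0.207]
force: [-0.2, 0.2, -0.0]
opening: 0.0931
```

```bash
cat > st.py <<'E'
from h import *
from scipy.spatial.transform import Rotation as Ro
np.set_printoptions(precision=4,suppress=True)
s=robot.read_state(); R=Ro.from_rotvec(s['orientation']).as_matrix()
print('t',round(s['t'],2),'pos',s['tool_pos'],'yaw',np.degrees(np.arctan2(R[1,1],R[0,1])),'ax',R[:,0],'F',s['force'],'T',s['wrist_torque'],'op',s['opening'],'q',s['q'])
E
python3 st.py
```

```text
t 3.3 pos [0.5596 0.0355 0.2997] yaw 105.10615861018064 ax [ 0.0003  0.     -1.    ] F [-0.2284  0.2249 -0.0043] T [ 0.0236 -0.0129  0.0531] op 0.09314705187013617 q [-0.0282  0.0041  1.4738  0.      1.6634 -1.8626]
```

Emit:
play_rows(plan=[{"slide": [0.4, -0.77, -0.5], "roll": 0.11, "fingers": 1}, {"slide": [0.4, -0.77, -0.8], "roll": 0.11, "fingers": 1}, {"slide": [0.4, -0.77, -0.8], "roll": 0.11, "fingers": 1}, {"slide": [0, 0, -0.8], "fingers": 1}, {"slide": [0, 0, -0.8], "fingers": 1}, {"slide": [0, 0, -0.5], "fingers": 1}, {"slide": [0, 0, 0], "fingers": 1}])

```text
$.plan[3]: bad value
```

```bash
python3 st.py
python3 - <<'E'
from h import *
for n in('side','top'):
    im=snap(n,n+'1.png')
    for t in ('knob_center','knob_top'):
        print(n,t,[(q['point'],q['p']) for q in robot.mark_of(n,t)])
    p=proj(n,robot.read_state()['tool_pos']); print('tcp proj',p)
    a,b=(190,230)
    cv2.imwrite(f'pics/{n}1z.png',cv2.resize(im[120:270,230:420,::-1],None,fx=4,fy=4,interpolation=cv2.INTER_CUBIC))
E
```

```text
t 3.3 pos [0.5596 0.0355 0.2997] yaw 105.10615861018064 ax [ 0.0003  0.     -1.    ] F [-0.2284  0.2249 -0.0043] T [ 0.0236 -0.0129  0.0531] op 0.09314705187013617 q [-0.0282  0.0041  1.4738  0.      1.6634 -1.8626]
side knob_center [([315.1, 209.4], 0.87), ([292.2, 185.2], 0.21)]
side knob_top [([321.9, 199.9], 0.95)]
tcp proj [303.40945708 148.4456937 ]
top knob_center []
top knob_top []
tcp proj [319.94379063 206.28149139]
```

View pics/side1z.png

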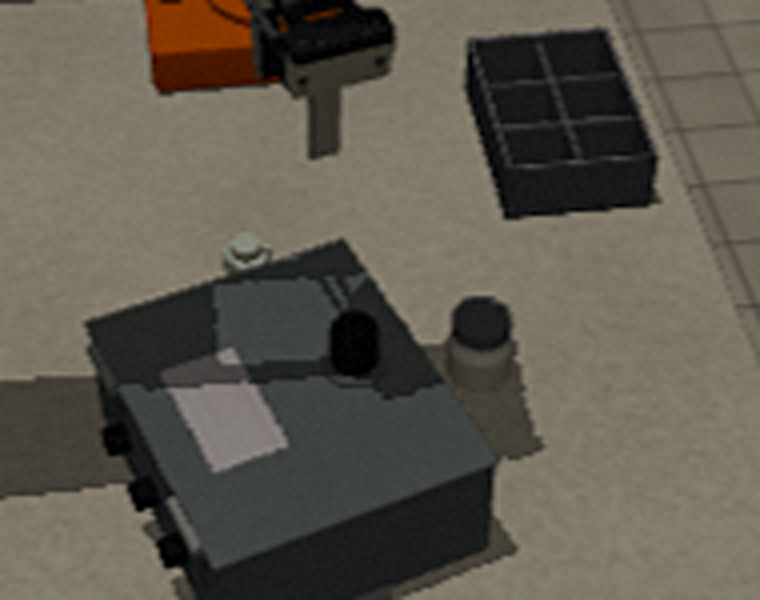

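View pics/top0z.png

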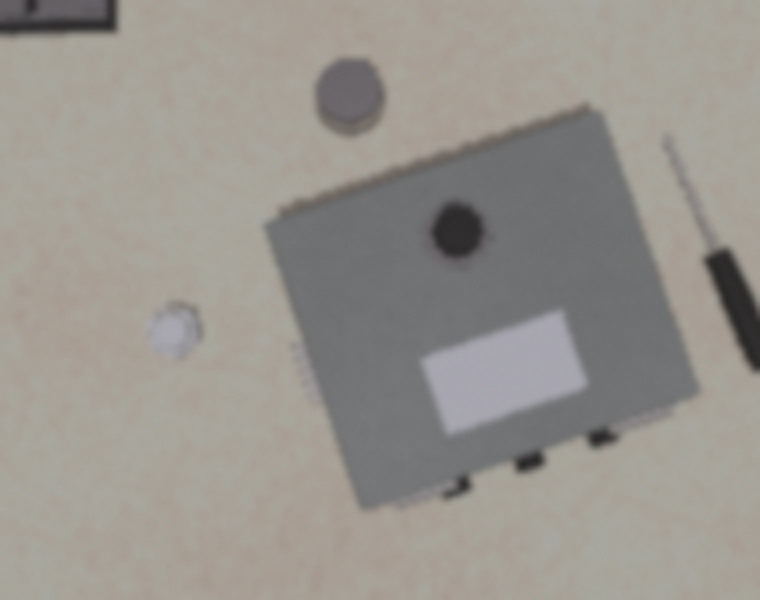

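The move was refused because row 3 had no roll key. The zoomed pictures put the knob at top (344,197.5) and side (318.5,206), which agrees with the networks' marks. I'll redo the move.

Emit:
play_rows(plan=[{"slide": [0.4, -0.77, -0.5], "roll": 0.11, "fingers": 1}, {"slide": [0.4, -0.77, -0.8], "roll": 0.11, "fingers": 1}, {"slide": [0.4, -0.77, -0.8], "roll": 0.11, "fingers": 1}, {"slide": [0, 0, -0.8], "roll": 0, "fingers": 1}, {"slide": [0, 0, -0.8], "roll": 0, "fingers": 1}, {"slide": [0, 0, -0.5], "roll": 0, "fingers": 1}, {"slide": [0, 0, 0], "roll": 0, "fingers": 1}])

```text
t: 4.47
tool_pos: [0.5941, -0.0319, 0.1726]
orientation: [-0.242, 1.559, 0.243]
force: [-1.4, 0.5, -0.3]
opening: 0.0929
```

```bash
python3 st.py
python3 - <<'E'
from h import *
n='side'
im=snap(n,n+'2.png')
p=proj(n,robot.read_state()['tool_pos']); print('tcp proj',p, 'knob ctr',proj(n,[.5945,-.0333,.130]))
cv2.imwrite(f'pics/{n}2z.png',cv2.resize(im[120:270,230:420,::-1],None,fx=4,fy=4,interpolation=cv2.INTER_CUBIC))
E
```

```text
t 4.47 pos [ 0.5941 -0.0319  0.1726] yaw 107.72921194769981 ax [-0.0021  0.0004 -1.    ] F [-1.4357  0.52   -0.2838] T [0.0937 0.0153 0.0067] op 0.09289558764757651 q [-0.1399  0.1439  1.5579  0.0001  1.442  -2.0202]
tcp proj [318.90133366 194.964269  ] knob ctr [318.78544029 205.5628476 ]
```

View pics/side2z.png

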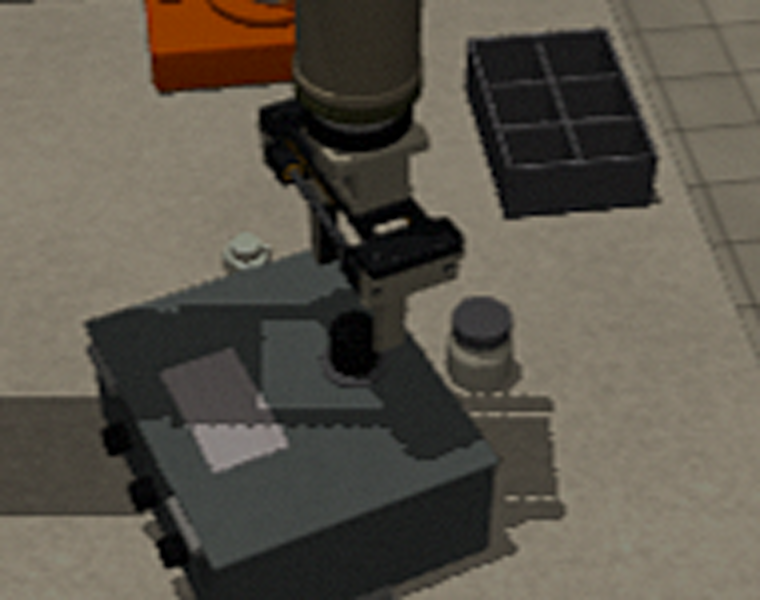

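Emit:
play_rows(plan=[{"slide": [0, 0, -0.8], "roll": 0, "fingers": 1}, {"slide": [0, 0, -0.7], "roll": 0, "fingers": 1}, {"slide": [0, 0, -0.42], "roll": 0, "fingers": 1}, {"slide": [0, 0, 0], "roll": 0, "fingers": 1}, {"slide": [0, 0, 0], "roll": 0, "fingers": -1}, {"slide": [0, 0, 0], "roll": 0, "fingers": -1}, {"slide": [0, 0, 0], "roll": 0, "fingers": -1}, {"slide": [0, 0, 0], "roll": 0, "fingers": -1}, {"slide": [0, 0, 0], "roll": 0, "fingers": -1}, {"slide": [0, 0, 0], "roll": 0, "fingers": -1}], squeeze=20)

```text
t: 5.78
tool_pos: [0.5949, -0.0328, 0.116]
orientation: [-0.242, 1.557, 0.242]
force: [0.7, 0.9, 0.5]
opening: 0.0377
```

```bash
python3 st.py
```

```text
t 5.78 pos [ 0.5949 -0.0328  0.116 ] yaw 107.6803769524256 ax [-0.0001  0.     -1.    ] F [0.6997 0.8584 0.5087] T [ 0.0858  0.0272 -0.0282] op 0.03774342385461212 q [-0.1411  0.1888  1.614   0.      1.3389 -2.0204]
```

Emit:
play_rows(plan=[{"slide": [0, 0, 0.07], "roll": 0, "fingers": -1}, {"slide": [0, 0, 0], "roll": 0, "fingers": -1}])

```text
t: 6.02
tool_pos: [0.5945, -0.0323, 0.1175]
orientation: [-0.242, 1.558, 0.243]
force: [-0.2, 3.3, -4.7]
opening: 0.0338
```

Emit:
play_rows(plan=[{"slide": [0, 0, 0.07], "roll": 0, "fingers": -1}, {"slide": [0, 0, 0], "roll": 0, "fingers": -1}])

```text
t: 6.28
tool_pos: [0.5942, -0.0323, 0.1191]
orientation: [-0.242, 1.559, 0.243]
force: [-0.2, 3.7, -10.2]
opening: 0.0336
```

Emit:
play_rows(plan=[{"slide": [0, 0, 0.04], "roll": 0, "fingers": -1}, {"slide": [0, 0, 0], "roll": 0, "fingers": -1}])

```text
t: 6.52
tool_pos: [0.5942, -0.0324, 0.1193]
orientation: [-0.241, 1.559, 0.243]
force: [4.3, 4.1, -18.6]
opening: 0.0335
```

```bash
python3 st.py;python3 - <<'E'
from h import *
im=snap('side','side3.png')
cv2.imwrite('pics/side3z.png',cv2.resize(im[170:290,240:370,::-1],None,fx=6,fy=6,interpolation=cv2.INTER_CUBIC)[:600])
E
```

```text
t 6.53 pos [ 0.5942 -0.0324  0.1193] yaw 107.68312828722202 ax [-0.0022  0.0008 -1.    ] F [  4.2581   4.1211 -18.5795] T [ 0.6801 -0.9299  0.0142] op 0.03345191974434515 q [-0.1409  0.1858  1.6111  0.0005  1.3471 -2.0204]
```

View pics/side3z.png

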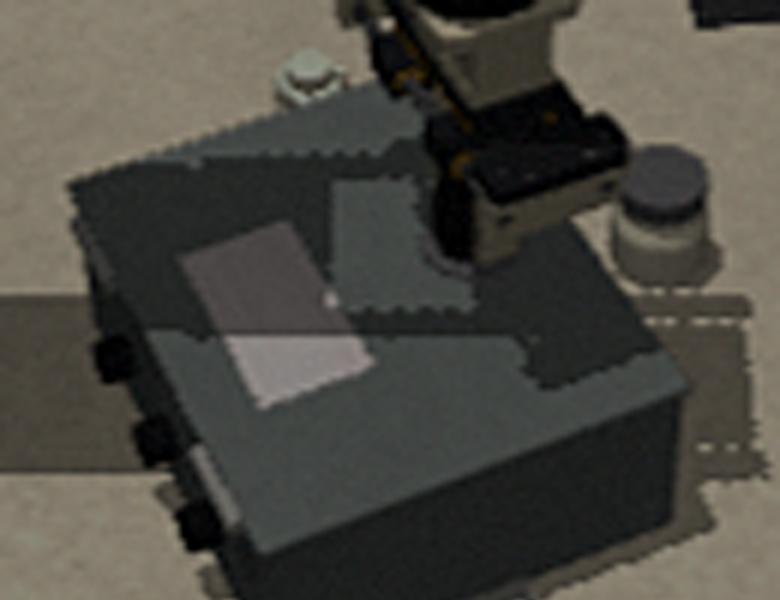

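Raising the command 1 mm moved the tool only 0.2 mm while the force rose 8 N, a dead stop at about 3.3 mm. The latch is caught. I'll let the cover back down and turn the knob 90° (about −z, which the last joint's range allows).

Emit:
play_rows(plan=[{"slide": [0, 0, -0.09], "roll": 0, "fingers": -1}, {"slide": [0, 0, -0.09], "roll": 0, "fingers": -1}, {"slide": [0, 0, 0], "roll": 0, "fingers": -1}, {"slide": [0, 0, 0], "roll": 0, "fingers": -1}])

```text
t: 7.08
tool_pos: [0.5946, -0.0323, 0.1167]
orientation: [-0.242, 1.558, 0.243]
force: [-3.1, 4.7, -3.3]
opening: 0.0335
```

```bash
python3 st.py
```

```text
t 7.08 pos [ 0.5946 -0.0323  0.1167] yaw 107.69647690190574 ax [-0.0008  0.0006 -1.    ] F [-3.1208  4.6585 -3.3102] T [ 0.9642  0.7806 -0.078 ] op 0.0335164270238266 q [-0.1407  0.188   1.6137  0.0005  1.3409 -2.0205]
```

Emit:
play_rows(plan=[{"slide": [0, 0, -0.03], "roll": 0, "fingers": -1}, {"slide": [0, 0, 0], "roll": 0, "fingers": -1}, {"slide": [0, 0, 0], "roll": -0.5, "fingers": -1}, {"slide": [0, 0, 0], "roll": -0.75, "fingers": -1}])

```text
t: 7.58
tool_pos: [0.5947, -0.0326, 0.1164]
orientation: [-0.103, 1.569, 0.103]
force: [-5.7, 4.0, 0.9]
opening: 0.0337
```

```bash
python3 st.py
```

```text
t 7.58 pos [ 0.5947 -0.0326  0.1164] yaw 97.53246503154698 ax [-0.0004  0.0001 -1.    ] F [-5.693   3.9699  0.9105] T [0.7097 1.1058 0.0645] op 0.03365683936710992 q [-0.1408  0.1882  1.6139  0.0001  1.3399 -1.8431]
```

Emit:
play_rows(plan=[{"slide": [0, 0, 0], "roll": -0.77, "fingers": -1}, {"slide": [0, 0, 0], "roll": -0.77, "fingers": -1}, {"slide": [0, 0, 0], "roll": -0.77, "fingers": -1}, {"slide": [0, 0, 0], "roll": -0.77, "fingers": -1}, {"slide": [0, 0, 0], "roll": -0.77, "fingers": -1}, {"slide": [0, 0, 0], "roll": -0.77, "fingers": -1}, {"slide": [0, 0, 0], "roll": -0.77, "fingers": -1}, {"slide": [0, 0, 0], "roll": -0.77, "fingers": -1}, {"slide": [0, 0, 0], "roll": -0.77, "fingers": -1}, {"slide": [0, 0, 0], "roll": -0.77, "fingers": -1}, {"slide": [0, 0, 0], "roll": -0.77, "fingers": -1}, {"slide": [0, 0, 0], "roll": -0.77, "fingers": -1}, {"slide": [0, 0, 0], "roll": -0.77, "fingers": -1}, {"slide": [0, 0, 0], "roll": 0, "fingers": -1}])

```text
t: 9.32
tool_pos: [0.5935, -0.0344, 0.1163]
orientation: [0.979, 1.339, -0.985]
force: [-11.9, -2.6, 4.4]
opening: 0.0332
```

```bash
python3 st.py
```

```text
t 9.32 pos [ 0.5935 -0.0344  0.1163] yaw 17.47102228920298 ax [-0.0031 -0.0023 -1.    ] F [-11.87    -2.5924   4.3777] T [-0.454   2.244  -0.0437] op 0.03315962690197247 q [-0.1424  0.1878  1.6145 -0.0028  1.342  -0.4467]
```

Emit:
play_rows(plan=[{"slide": [0, 0, 0], "roll": 0, "fingers": 0.4}, {"slide": [0, 0, 0], "roll": 0, "fingers": 0.4}, {"slide": [0, 0, 0], "roll": 0, "fingers": 0.4}, {"slide": [-0.04, -0.015, 0], "roll": 0, "fingers": 0.4}, {"slide": [0, 0, 0], "roll": 0, "fingers": 0.4}])

```text
t: 9.95
tool_pos: [0.5938, -0.0333, 0.1152]
orientation: [0.98, 1.339, -0.98]
force: [-0.4, -0.7, 0.3]
opening: 0.0651
```

```bash
python3 st.py
```

```text
t 9.95 pos [ 0.5938 -0.0333  0.1152] yaw 17.602585179448987 ax [ 0.0001 -0.0001 -1.    ] F [-0.4485 -0.6714  0.2939] T [-0.0567  0.0416 -0.0257] op 0.06514565531764632 q [-0.1421  0.1865  1.6182 -0.0001  1.3368 -0.4493]
```

Emit:
play_rows(plan=[{"slide": [0, 0, 0], "roll": 0.75, "fingers": 0.4}, {"slide": [0, 0, 0], "roll": 0.75, "fingers": 0.4}, {"slide": [0, 0, 0], "roll": 0.75, "fingers": 0.4}, {"slide": [0, 0, 0], "roll": 0.75, "fingers": 0.4}, {"slide": [0, 0, 0], "roll": 0.75, "fingers": 0.4}, {"slide": [0, 0, 0], "roll": 0.75, "fingers": 0.4}, {"slide": [0, 0, 0], "roll": 0.75, "fingers": 0.4}, {"slide": [0, 0, 0], "roll": 0.75, "fingers": 0.4}, {"slide": [0, 0, 0], "roll": 0.75, "fingers": 0.4}, {"slide": [0, 0, 0], "roll": 0.75, "fingers": 0.4}, {"slide": [0, 0, 0], "roll": 0.75, "fingers": 0.4}, {"slide": [0, 0, 0], "roll": 0.75, "fingers": 0.4}, {"slide": [0, 0, 0], "roll": 0.75, "fingers": 0.4}, {"slide": [0, 0, 0], "roll": 0.75, "fingers": 0.4}, {"slide": [0, 0, 0], "roll": 0.75, "fingers": 0.4}])

```text
t: 11.82
tool_pos: [0.5938, -0.0332, 0.1151]
orientation: [-0.244, 1.557, 0.244]
force: [0.1, -0.7, 0.5]
opening: 0.0649
```

Emit:
play_rows(plan=[{"slide": [0, 0, 0], "roll": 0, "fingers": -1}, {"slide": [0, 0, 0], "roll": 0, "fingers": -1}, {"slide": [0, 0, 0], "roll": 0, "fingers": -1}, {"slide": [0, 0, 0], "roll": 0, "fingers": -1}, {"slide": [0, 0, 0], "roll": 0, "fingers": -1}], squeeze=20)

```text
t: 12.45
tool_pos: [0.5936, -0.0326, 0.1151]
orientation: [-0.24, 1.558, 0.242]
force: [-1.9, 3.5, 2.3]
opening: 0.0338
```

```bash
python3 st.py
```

```text
t 12.45 pos [ 0.5936 -0.0326  0.1151] yaw 107.59662550088666 ax [-0.0004  0.0009 -1.    ] F [-1.9245  3.5248  2.2845] T [ 0.7586  0.3656 -0.0373] op 0.03379743041240072 q [-0.1416  0.1865  1.6183  0.0008  1.3374 -2.0197]
```

Emit:
play_rows(plan=[{"slide": [-0.02, -0.005, 0.1], "roll": 0, "fingers": -1}, {"slide": [0, 0, 0], "roll": 0, "fingers": -1}])

```text
t: 12.7
tool_pos: [0.5931, -0.0327, 0.1177]
orientation: [-0.24, 1.557, 0.242]
force: [1.9, 6.2, -4.5]
opening: 0.0337
```

Emit:
play_rows(plan=[{"slide": [-0.01, -0.005, 0.07], "roll": 0, "fingers": -1}, {"slide": [0, 0, 0], "roll": 0, "fingers": -1}])

```text
t: 12.95
tool_pos: [0.5926, -0.0329, 0.1196]
orientation: [-0.24, 1.558, 0.242]
force: [0.8, 5.3, -5.2]
opening: 0.0336
```

```bash
python3 st.py
```

```text
t 12.95 pos [ 0.5926 -0.0329  0.1196] yaw 107.61084660746984 ax [-0.0006  0.001  -1.    ] F [ 0.8126  5.2689 -5.2025] T [ 0.9663 -0.4423 -0.0356] op 0.033634029686101095 q [-0.1424  0.1801  1.6169  0.0009  1.3454 -2.0208]
```

Emit:
play_rows(plan=[{"slide": [-0.02, -0.01, 0.1], "roll": 0, "fingers": -1}, {"slide": [0, 0, 0], "roll": 0, "fingers": -1}])

```text
t: 13.2
tool_pos: [0.5919, -0.0331, 0.1226]
orientation: [-0.24, 1.558, 0.242]
force: [0.7, 5.4, -4.8]
opening: 0.0333
```

Emit:
play_rows(plan=[{"slide": [-0.02, -0.01, 0.1], "roll": 0, "fingers": -1}, {"slide": [0, 0, 0], "roll": 0, "fingers": -1}])

```text
t: 13.45
tool_pos: [0.5911, -0.0334, 0.1254]
orientation: [-0.24, 1.559, 0.242]
force: [0.3, 6.1, -5.5]
opening: 0.0337
```

```bash
python3 st.py
```

```text
t 13.45 pos [ 0.5911 -0.0334  0.1254] yaw 107.61186312166028 ax [-0.0015  0.0012 -1.    ] F [ 0.2735  6.0856 -5.5003] T [ 1.0563 -0.2228  0.0543] op 0.03373712681038932 q [-0.1436  0.1717  1.6153  0.001   1.3562 -2.022 ]
```

The cover rose 10 mm at a steady force of about 5 N, so it is free. Next I'll work out the arc.

Run:
```python
import numpy as np
a,b=168,34.1; th=np.linspace(.0615,.785,25); u=np.radians(17.65)
X=a*np.cos(th)-b*np.sin(th); Z=a*np.sin(th)+b*np.cos(th)
dx=np.diff(X)/30; dz=np.diff(Z)/30
for i in range(24): print(i,round(dx[i]*np.cos(u),3),round(dx[i]*np.sin(u),3),round(dz[i],3))
print(X[0]-X[-1],Z[-1]-Z[0], X[0],Z[0])
```

```text
0 -0.045 -0.014 0.166
1 -0.05 -0.016 0.164
2 -0.054 -0.017 0.163
3 -0.059 -0.019 0.161
4 -0.064 -0.02 0.159
5 -0.068 -0.022 0.157
6 -0.073 -0.023 0.155
7 -0.077 -0.024 0.152
8 -0.081 -0.026 0.15
9 -0.086 -0.027 0.147
10 -0.09 -0.029 0.144
11 -0.094 -0.03 0.141
12 -0.098 -0.031 0.138
13 -0.102 -0.032 0.135
14 -0.106 -0.034 0.132
15 -0.109 -0.035 0.128
16 -0.113 -0.036 0.125
17 -0.117 -0.037 0.121
18 -0.12 -0.038 0.118
19 -0.123 -0.039 0.114
20 -0.126 -0.04 0.11
21 -0.13 -0.041 0.106
22 -0.133 -0.042 0.102
23 -0.135 -0.043 0.097
70.84807232183358 98.50754924666948 165.58656286623017 44.361021157633516
```

Emit:
play_rows(plan=[{"slide": [-0.045, -0.014, 0.166], "roll": 0, "fingers": -1}, {"slide": [-0.05, -0.016, 0.164], "roll": 0, "fingers": -1}, {"slide": [-0.054, -0.017, 0.163], "roll": 0, "fingers": -1}, {"slide": [-0.059, -0.019, 0.161], "roll": 0, "fingers": -1}, {"slide": [-0.064, -0.02, 0.159], "roll": 0, "fingers": -1}, {"slide": [-0.068, -0.022, 0.157], "roll": 0, "fingers": -1}, {"slide": [0, 0, 0], "roll": 0, "fingers": -1}])

```text
t: 14.32
tool_pos: [0.5806, -0.0367, 0.1546]
orientation: [-0.24, 1.559, 0.242]
force: [-0.6, 5.1, -4.9]
opening: 0.034
```

```bash
python3 st.py;python3 - <<'E'
from h import *
im=snap('side','side4.png')
cv2.imwrite('pics/side4z.png',cv2.resize(im[140:290,240:400,::-1],None,fx=4,fy=4,interpolation=cv2.INTER_CUBIC)[:600])
E
```

```text
t 14.32 pos [ 0.5806 -0.0367  0.1546] yaw 107.60926983815844 ax [-0.002   0.0011 -1.    ] F [-0.6451  5.1304 -4.8797] T [ 0.995  -0.0103 -0.0318] op 0.03400553090177285 q [-0.1518  0.1215  1.6158  0.0008  1.4064 -2.0301]
```

View pics/side4z.png

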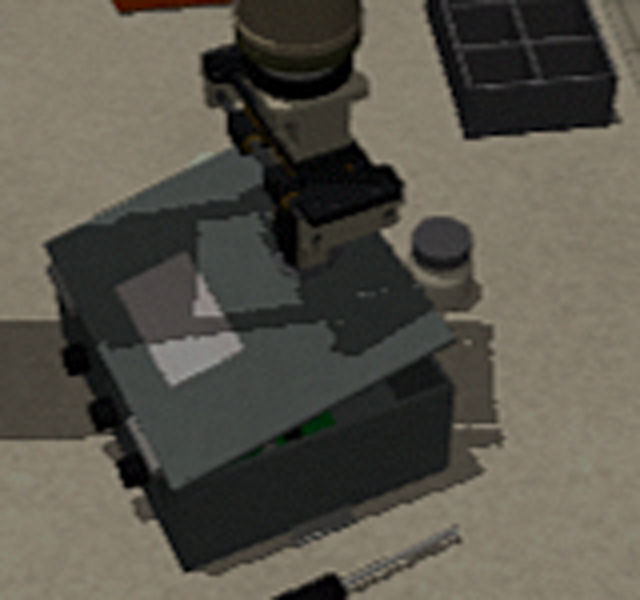

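The cover is rising: its near-right corner is at about (450,335) in the zoom and the green board shows inside the box. The forces are steady, so I'll continue along the arc.

Emit:
play_rows(plan=[{"slide": [-0.073, -0.023, 0.155], "roll": 0, "fingers": -1}, {"slide": [-0.077, -0.024, 0.152], "roll": 0, "fingers": -1}, {"slide": [-0.081, -0.026, 0.15], "roll": 0, "fingers": -1}, {"slide": [-0.086, -0.027, 0.147], "roll": 0, "fingers": -1}, {"slide": [-0.09, -0.029, 0.144], "roll": 0, "fingers": -1}, {"slide": [-0.094, -0.03, 0.141], "roll": 0, "fingers": -1}, {"slide": [-0.098, -0.031, 0.138], "roll": 0, "fingers": -1}, {"slide": [-0.102, -0.032, 0.135], "roll": 0, "fingers": -1}, {"slide": [0, 0, 0], "roll": 0, "fingers": -1}])

```text
t: 15.5
tool_pos: [0.5597, -0.0433, 0.1896]
orientation: [-0.24, 1.559, 0.242]
force: [0.1, 5.7, -3.9]
opening: 0.0337
```

```bash
python3 st.py
```

```text
t 15.5 pos [ 0.5597 -0.0433  0.1896] yaw 107.6125739214369 ax [-0.0015  0.0013 -1.    ] F [ 0.1195  5.6631 -3.919 ] T [ 1.0759 -0.0739  0.0467] op 0.03368190081172931 q [-0.1693  0.0431  1.6337  0.001   1.4665 -2.0476]
```

Emit:
play_rows(plan=[{"slide": [-0.106, -0.034, 0.132], "roll": 0, "fingers": -1}, {"slide": [-0.109, -0.035, 0.128], "roll": 0, "fingers": -1}, {"slide": [-0.113, -0.036, 0.125], "roll": 0, "fingers": -1}, {"slide": [-0.117, -0.037, 0.121], "roll": 0, "fingers": -1}, {"slide": [-0.12, -0.038, 0.118], "roll": 0, "fingers": -1}, {"slide": [-0.123, -0.039, 0.114], "roll": 0, "fingers": -1}, {"slide": [-0.126, -0.04, 0.11], "roll": 0, "fingers": -1}, {"slide": [-0.13, -0.041, 0.106], "roll": 0, "fingers": -1}, {"slide": [-0.133, -0.042, 0.102], "roll": 0, "fingers": -1}, {"slide": [-0.135, -0.043, 0.097], "roll": 0, "fingers": -1}, {"slide": [0, 0, 0], "roll": 0, "fingers": -1}, {"slide": [0, 0, 0], "roll": 0, "fingers": -1}])

```text
t: 17.0
tool_pos: [0.5238, -0.0548, 0.2244]
orientation: [-0.24, 1.558, 0.243]
force: [0.2, 6.1, -2.3]
opening: 0.0334
```

```bash
python3 st.py;python3 - <<'E'
from h import *
for n in ('side','top'):
    im=snap(n,n+'5.png')
    for t in ('knob_center','knob_top','cover_hinge'):
        print(n,t,[(q['point'],round(q['p'],2)) for q in robot.mark_of(n,t)])
    cv2.imwrite(f'pics/{n}5z.png',cv2.resize(im[140:290,240:400,::-1],None,fx=4,fy=4,interpolation=cv2.INTER_CUBIC)[:600])
E
```

```text
t 17.0 pos [ 0.5238 -0.0548  0.2244] yaw 107.61918413010318 ax [-0.0005  0.0014 -1.    ] F [ 0.1528  6.1322 -2.2636] T [ 1.13   -0.1902  0.0164] op 0.03337394222275897 q [-0.2025 -0.0703  1.6824  0.0013  1.5303 -2.0809]
side knob_center [([298.8, 187.7], 0.75)]
side knob_top [([294.1, 184.0], 0.94)]
side cover_hinge [([263.9, 230.3], 0.62)]
top knob_center []
top knob_top []
top cover_hinge [([360.7, 253.2], 0.56)]
```

View pics/side5z.png

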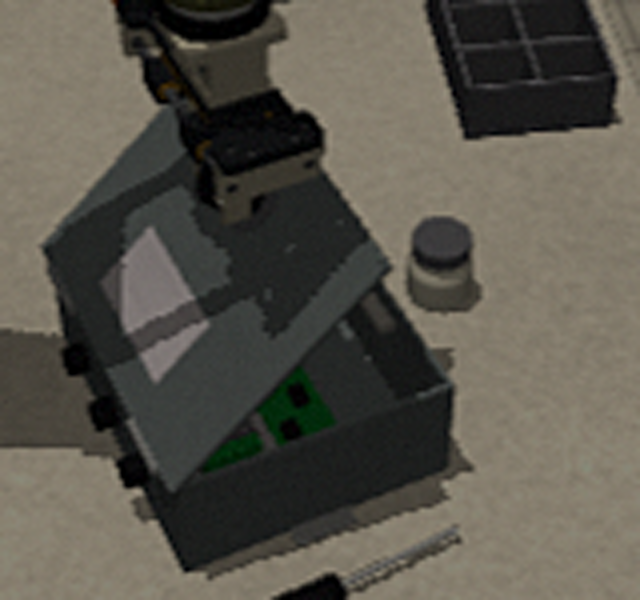

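View pics/top5z.png

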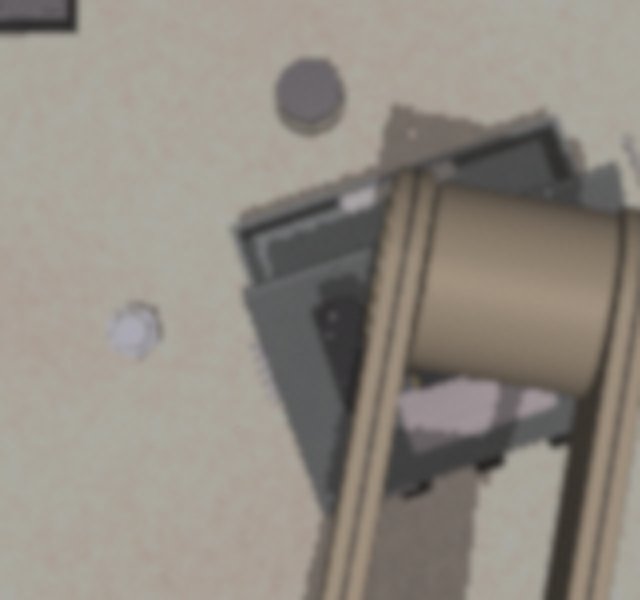

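Run:
```python
from h import *
yaw=np.radians(17.65);u=np.array([np.cos(yaw),np.sin(yaw),0]);v=np.array([-np.sin(yaw),np.cos(yaw),0]);z=np.array([0,0,1])
K=np.array([.5938,-.0333,0]); H=K-.168*u+.1*z
for d in (0,38,42,44,46,48,52):
    t=np.radians(d); e=np.cos(t)*u+np.sin(t)*z; n=-np.sin(t)*u+np.cos(t)*z
    f=lambda y,h:(proj('side',H+.224*e+y*v+h*n)-[240,140])*4
    kc=(proj('side',H+.168*e+.03*n)); g=(proj('side',H+.168*e+.049*n))
    print(d,f(-.133,.008),f(-.133,0.),f(.133,.008),kc,g)
```

```text
0 [463.07906811 378.21896379] [462.3894541  385.32963412] [305.18758881 154.88905501] [318.55627339 205.5857836 ] [318.57764716 201.17434634]
38 [406.85891542 271.08206383] [413.0140488  275.31875341] [242.82995116  42.56064801] [301.464078   187.68280204] [297.52137668 185.05642267]
42 [393.45787355 263.82227791] [400.33677049 267.55903951] [229.72465698  34.25864307] [298.43236129 186.68594929] [294.10382569 184.3620171 ]
44 [386.2391353  260.57930245] [393.47373941 264.05249806] [222.73525247  30.4568638 ] [296.84065112 186.2663136 ] [292.32538821 184.10075166]
46 [378.68170042 257.60561629] [386.26691102 260.80644064] [215.46260122  26.89907799] [295.20069314 185.90070456] [290.50335793 183.89803597]
48 [370.79158738 254.90943201] [378.72153751 257.82931855] [207.91343074  23.59341395] [293.51436964 185.59016003] [288.64001543 183.75470628]
52 [354.04126231 250.38099918] [362.63992715 252.71443991] [192.01564538  17.76973997] [290.01071867 185.13803623] [284.79907759 183.64908762]
```

The side view shows the latch-side corner at about (390,268) in the zoom. That corner gives about 42–43°, and the tool path gives 45°. I'll nudge it up about 1.5°.

Emit:
play_rows(plan=[{"slide": [-0.06, -0.02, 0.045], "roll": 0, "fingers": -1}, {"slide": [-0.06, -0.02, 0.045], "roll": 0, "fingers": -1}, {"slide": [0, 0, 0], "roll": 0, "fingers": -1}, {"slide": [0, 0, 0], "roll": 0, "fingers": -1}, {"slide": [0, 0, 0], "roll": 0, "fingers": -1}, {"slide": [0, 0, 0], "roll": 0, "fingers": -1}, {"slide": [0, 0, 0], "roll": 0, "fingers": -1}, {"slide": [0, 0, 0], "roll": 0, "fingers": -1}])

```text
t: 18.4
tool_pos: [0.5202, -0.056, 0.227]
orientation: [-0.24, 1.558, 0.243]
force: [0.4, 6.4, -3.0]
opening: 0.0338
```

```bash
python3 st.py;python3 - <<'E'
from h import *
im=snap('side','side6.png')
for t in ('knob_center','knob_top'):print(t,[(q['point'],round(q['p'],2)) for q in robot.mark_of('side',t)])
cv2.imwrite('pics/side6z.png',cv2.resize(im[140:290,240:400,::-1],None,fx=4,fy=4,interpolation=cv2.INTER_CUBIC)[:600])
E
```

```text
t 18.4 pos [ 0.5202 -0.056   0.227 ] yaw 107.61999029432528 ax [-0.0008  0.0015 -1.    ] F [ 0.4243  6.4049 -3.0277] T [ 1.1704 -0.1861 -0.015 ] op 0.03379970770864841 q [-0.2061 -0.0807  1.6876  0.0013  1.5358 -2.0845]
knob_center [([296.2, 188.4], 0.56)]
knob_top [([290.2, 184.1], 0.81)]
```

View pics/side6z.png

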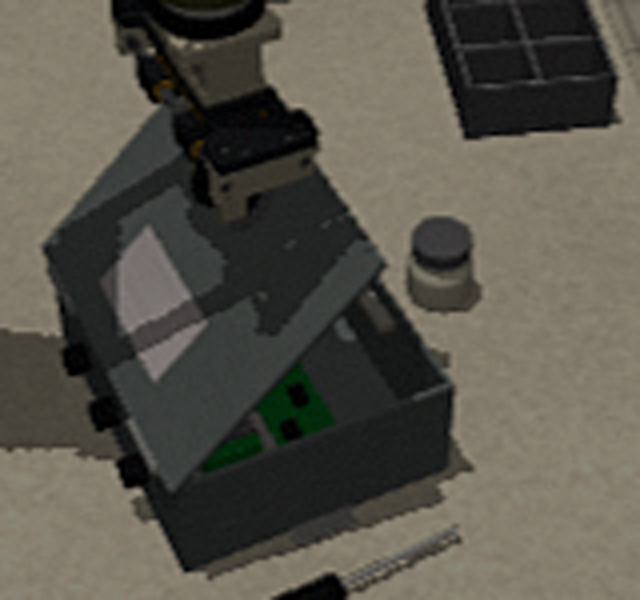

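The corner is now at about (384,265), which fits roughly 44–46°. The hold is steady, and the jar, gland and screwdriver haven't moved. I'll hand it in.

Run:
```python
from h import *
print(robot.close_job())
```

```text
the job is handed in; nothing more can be done
None
```

The box is open with its cover at about 45°, and the gripper was still holding the knob when I handed the job in, at about 18.5 s.

- **Latch:** a gentle tug stopped dead after about 3.3 mm. The pull reached about 19 N, above the 10 N you said was plenty but well under the 60 N limit. I lowered the cover, turned the knob 90°, re-gripped it, and it then rose past 10 mm at a steady 5 N or so.
- **Lift:** I raised the cover along its arc, with the jaws parallel to the hinge so the knob could pivot in the grip.

**Last checks:**
- **Opening angle:** the arm's path gives about 46–47°. The cover's corner in the side picture gives about 44–46°, and the knob marks gave similar values. They disagree by 1–3°.
- **Grip:** it was steady, with the fingers 34 mm apart on the knob and about 3 N of load.
- **Other things on the bench:** the jar and screwdriver looked unmoved in the last side picture, and the left gland in the last top picture. I did not check the bottle, beaker or second gland again, but the gripper stayed clear of them.

One move call was refused because a row was missing a value. Nothing moved, and I sent it again.

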